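Pack the reactor's spare-fittings tray

ROBOT

A 7-joint arm with a two-finger parallel gripper is mounted at the origin on the work surface. World frame = base frame: x ahead of the robot, y to its left, z up, the work surface at z = 0. Lengths are in m, angles in rad, forces in N, time in s.
With the tool pointing down it reaches from about 0.4 to 0.85 m from the base axis. Payload 10.4 kg.
Tool frame: the origin (TCP) lies at the very end of the fingers, on their centre line; the grasp point (between the pads) lies r.pinch_z behind it (r.pinch_z is the distance from the TCP to the grasp point, in m); z points along the fingers, y is the line along which they close (so a half turn about z gives the same grasp; the last joint's range is limited). The gripper opens to 85 mm and grips with 20 to 120 N. Pads are 22 mm wide; open, the fingers measure 114 mm over their backs; the gripper's body (76 mm by 85 mm) begins 54 mm behind the grasp point. The pads swing forward as they close: fully open they stand 13 mm farther back than shut.
Start: joints at [1.121, 0.332, -0.065, 1.46, 0.022, 1.35, -0.088], TCP at [0.259, -0.569, 0.231] pointing down, gripper open.
Joint ranges: [-2.6, 2.6], [-0.5, 2.12], [-1.47, 1.34], [0.16, 2.42], [-1.27, 4.41], [0.06, 2.06], [-2.6, 2.6]. Speed limits (rad/s): [2.22, 2.22, 2.79, 2.79, 3.14, 3.14, 3.14].

INTERFACE

Orientations are given as a unit quaternion [w, x, y, z].
In Python, from plant import r gives the robot as it stands.
- The arm moves only by the tool arm_command, never from a script. Its argument "steps" is a list of rows, each a list of 2 entries, a list of its own where there are three numbers: the shift along the world's x, y, z each as a share of 300 mm, from -1 to 1, then the turn, a rotation vector about the world's x, y, z each as a share of 90 degrees, from -1 to 1. In form: [[[x, y, z], [ax, ay, az]], ...]. A call has exactly 5 rows; each row is the pose to reach, as a shift and turn from the pose commanded when the call began; what a row does not reach only later rows make up. A row lasts 1/8 s, in which the tool goes at most 62.5 mm and 10.7 degrees, less where a joint would pass 70% of its speed; a pose out of reach is approached as far as the arm can. A call with a number of a shift or a turn outside -1 to 1 is refused whole. A call with a gripper value outside its range is refused whole. "fingers" is the closure, from 0 (fully open) to 1 (shut), set as the call begins (left out, the last holds). The fingers move at their own pace and stop on an object; "squeeze" is the grip in N (left out, the last holds). Time passes only in rows, so rows that repeat a pose let the fingers close, or fill a call up. It gives the time, the measured TCP pose, the force, the opening and the grip force at its end, in the units of the state.
- r.observe(): the state, without advancing time (a new reading comes with each control period).
- r.capture(name): name is "side" or "top"; returns the picture (400x640x3 uint8, red, green, blue); there is no depth.
- r.camera_info(name): a dict with "camera_matrix" (3x3 intrinsics, pixels), "k1" (the pictures are not rectified: a ray, as slopes to the right and down, at radius r is drawn at 1 + k1 r^2 times it, then the intrinsics apply), "rvec" (rotation vector, rad) and "tvec" (3), from world to camera coordinates, as OpenCV has them. Camera axes: x right, y down, z forward; pixel columns grow to the right and rows downward; lengths in m; the calibration is good to about 2 mm. A picture is of the moment at which its call begins. camera_info takes no time and is no camera call.
- r.hand_in(): hands the job in; it is judged then, once.
The state is a dict: "time": time; "joints": joint angles; "qd": joint speeds; "tau": joint torques, N m; "position": TCP position; "tool_rot": TCP orientation; "wrist_force": force on the tool from outside, world axes, zero at the start; "wrist_torque": the same for the moment, N m; "grip_width": finger opening in m; "gripper_force": force on a finger pad.
Only numpy, scipy, OpenCV 4.12 (cv2) and the standard library are available. Lean on these libraries where they do the work, as an engineer would, in place of code of your own. Each camera call takes 0.05 s, during which the arm holds its last target. There are 200 camera calls.

TASK

Pack the spare fittings for the pressure reactor into the carrying tray, each down in the foam pocket cut for it and lying the way the pocket runs: the steel-cased gauge face up, the black-knobbed needle valve upright, the yellow-banded burst-disc holder upright, and the yellow thermocouple plug flat. Set each one down rather than dropping it. The red-knobbed valve and the black-cased gauge belong to the vacuum line: leave them where they are.

Things in the scene. Friction and masses are not known exactly. Their poses are not given: they have to be found in the camera images.
- gauge: Pressure gauge, bright STEEL case and stem, white dial, 0.16 kg. 76 mm long (x), 50 wide, 32 high, on its back, dial up (z). Origin: underside, mid-length. Round case (diameter 50) centred 13 mm to +x of it; stem (14 mm square, then 12 round, axis 13 mm up) points to -x and ends 38 mm from it.
- valve: Needle valve with BLACK knob, 0.28 kg, upright: body 40x30 mm (x, y), 30 high, hex nut and stub at both ends (76 mm over all along x, axis 15 mm up), neck 16 mm thick from 30 to 44 mm up, round knob of diameter 38 from 44 to 60 mm up. Origin mid-underside; x through the ports, z up.
- holder: Burst-disc holder, upright steel cylinder of diameter 38 mm, 34 high, yellow band around it and yellow ring on its shoulder; on top a hex nut 26 mm wide (34 to 44 mm up) and an outlet stub 14 mm thick (44 to 56 mm up). 0.3 kg. Origin mid-underside, z up; yaw does not matter.
- plug: Yellow thermocouple plug lying flat: plastic body 36 x 26 x 14 mm (x, y, z) and two small flat metal pins, 52 mm over all. Origin: underside, middle of the whole length; plastic body centred 8 mm to +x of it, pins to -x, ending 26 mm from it. 0.04 kg. z up.
- insert_gauge: Foam block 100x100x18 mm (one of four in a fixed 2x2 tray, rim 24 mm), black top, blue pocket floor; origin mid-underside, floor 8 mm above it, z up. For the GAUGE: eight-sided well 66 mm across centred 13 mm to +x of the origin, channel 32 mm wide from it to -x, ending 46 mm from the origin; gauge picture on the floor. Stowed gauge: origin over origin, stem to -x.
- insert_valve: Foam block 100x100x18 mm (one of four in a fixed 2x2 tray, rim 24 mm), black top, blue pocket floor; origin mid-underside, floor 8 mm above it, z up. For the VALVE: plain rectangular pocket 92 x 46 mm (x, y), centred; picture of a grey body with a black knob on the floor. Stowed valve: over the origin, ports along x, either way round.
- insert_holder: Foam block 100x100x18 mm (one of four in a fixed 2x2 tray, rim 24 mm), black top, blue pocket floor; origin mid-underside, floor 8 mm above it, z up. For the burst-disc HOLDER: eight-sided pocket 54 mm across, centred; picture of a grey disc in a yellow ring on the floor. Stowed holder: over the origin.
- insert_plug: Foam block 100x100x18 mm (one of four in a fixed 2x2 tray, rim 24 mm), black top, blue pocket floor; origin mid-underside, floor 8 mm above it, z up. For the PLUG: pocket 68 x 42 mm (x, y), centred, crossed by a finger cut-out 44 x 90 mm (x, y) of the same depth; picture of a yellow plug on the floor. Stowed plug: flat, over the origin, along x, either way round.
- red_valve: Look-alike that stays: needle valve with RED knob, 0.28 kg, upright: body 40x30 mm (x, y), 30 high, hex nut and stub at both ends (76 mm over all along x, axis 15 mm up), neck 16 mm thick from 30 to 44 mm up, round knob of diameter 38 from 44 to 60 mm up. Origin mid-underside; x through the ports, z up.
- black_gauge: Look-alike that stays: gauge with BLACK case, brass stem, white dial. 76 mm long (x), 50 wide, 32 high, on its back, dial up (z). Origin: underside, mid-length. Round case (diameter 50) centred 13 mm to +x of it; stem (14 mm square, then 12 round, axis 13 mm up) points to -x and ends 38 mm from it.
Not all that is in view belongs to the job. Leave any white look-alike of the insert_holder alone.

How it is judged:
By the outcome, as a careful person would: the job done as asked, in the order asked, and still so for the second after the job is handed in, with the robot touching nothing.
It also fails if it takes over 109 s, if anything falls off the work surface, if the arm or the gripper's body presses on something with over 40 N, if the wrist force passes 120 N, or if a joint passes its speed limit or range.

## Working session

There is one attempt and no reset: what is moved stays moved. The work goes in short steps, Python scripts to look and compute and a tool call to move; the robot and the scene stay as the last step left them, time stands still between calls to the robot, and variables do not carry over. Pictures are saved under pics/ and viewed, at most 14 in all, crops included, and the job is handed in when it is done.

Besides the shell and the picture viewer there is one more tool, called as name([rows], argument=value, ...), one row to a line, values as JSON. arm_command: Moves the arm, as the interface text tells. Its arguments: {"type":"object","properties":{"steps":{"type":"array"},"fingers":{"type":"number"},"squeeze":{"type":"number"}},"required":["steps"]}

```bash
ls; mkdir -p pics
python3 - <<'E'
from plant import r
import cv2
s=r.observe();print({k:s[k] for k in s if k not in('tau','qd')},r.pinch_z)
for n in('top','side'):
    cv2.imwrite(f'pics/{n}0.png',cv2.cvtColor(r.capture(n),cv2.COLOR_RGB2BGR));print(r.camera_info(n))
E
```

```text
pics
{'time': 0.0, 'joints': array([ 1.12144545,  0.33287406, -0.06469284,  1.46094424,  0.0215954 ,
        1.34991372, -0.08851944]), 'position': array([ 0.25853095, -0.56860298,  0.23051316]), 'tool_rot': array([-6.97988525e-04,  9.77322099e-01,  2.11756919e-01, -1.84838831e-04]), 'wrist_force': array([ 0.156391  ,  0.54503639, -0.34156589]), 'wrist_torque': array([ 0.01993881,  0.0050199 , -0.0450056 ]), 'gripper_force': 0.0, 'grip_width': 0.08562653921790075} 0.0187
{'camera_matrix': array([[418.03541389,   0.        , 320.41600631],
       [  0.        , 418.03541389, 194.6922038 ],
       [  0.        ,   0.        ,   1.        ]]), 'k1': -0.09436648091722394, 'rvec': array([ 2.15342057, -2.17842783,  0.113723  ]), 'tvec': array([0.06106598, 0.61196464, 1.1334805 ])}
{'camera_matrix': array([[400.20987788,   0.        , 315.64908752],
       [  0.        , 400.20987788, 198.56589828],
       [  0.        ,   0.        ,   1.        ]]), 'k1': -0.04150551785710397, 'rvec': array([ 0.01946969, -2.77024571,  1.44609609]), 'tvec': array([ 0.59549443, -0.00402852,  1.1373857 ])}
```

View pics/top0.png

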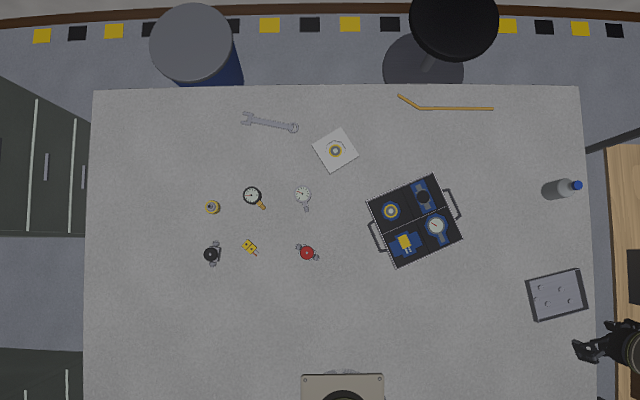

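View pics/side0.png

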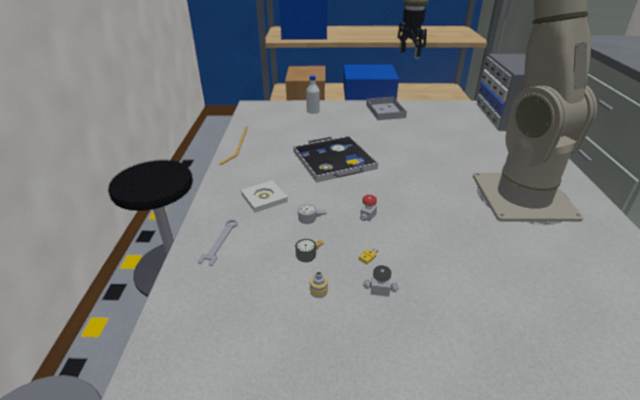

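The top view shows the items at x 200–320, y 180–265 and the tray around (414,221). The steel gauge is at (303,193), the black-knobbed valve at (212,254), the holder at (212,207) and the plug at (250,247). I'll zoom in.

Run:
```python
import cv2
t=cv2.imread('pics/top0.png')
cv2.imwrite('pics/ca.png',cv2.resize(t[170:280,190:330],None,fx=5.5,fy=5.4,interpolation=cv2.INTER_CUBIC))
cv2.imwrite('pics/cb.png',cv2.resize(t[165:275,355:475],None,fx=5.4,fy=5.4,interpolation=cv2.INTER_CUBIC))
```

```text
(no output)
```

View pics/ca.png

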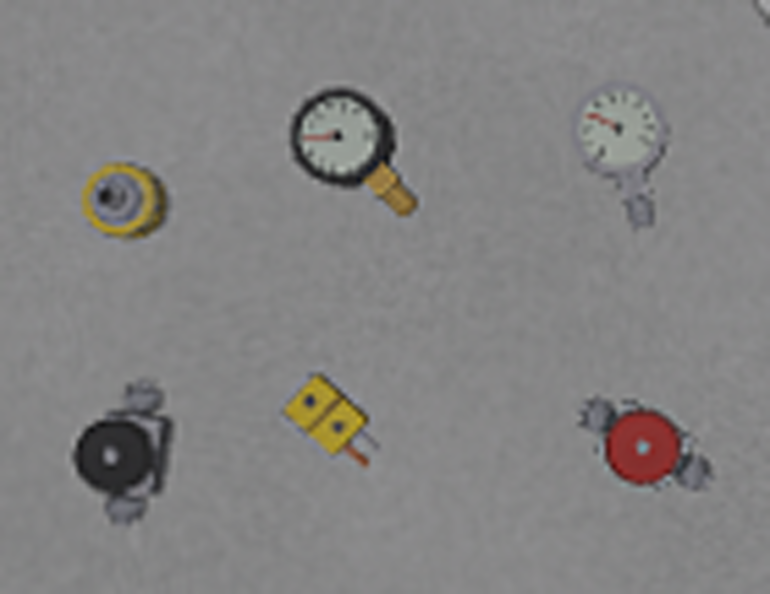

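View pics/cb.png

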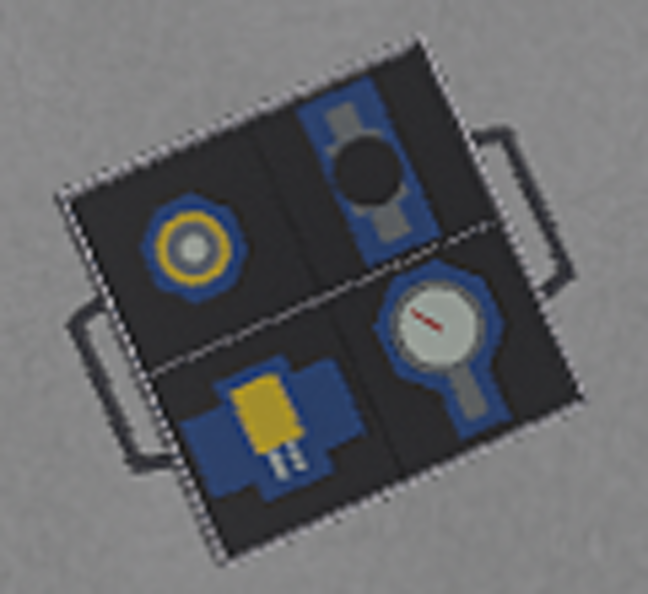

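The crops give the features. In A, the gauge dial is at (619,128), its stem end at (640,215), the knob at (112,456), the holder ring at (120,200), and the plug body at (327,413) with its pins at lower right. In B, the holder pocket is top-left, valve top-right, plug bottom-left and gauge bottom-right.

```bash
cat > h.py <<'E'
import numpy as np, cv2
from plant import r
def ray(n,uv):
    c=r.camera_info(n);K=c['camera_matrix'];uv=np.array(uv,float)
    p=cv2.undistortPoints(uv.reshape(1,1,2),K,np.array([c['k1'],0,0,0,0.]))[0,0]
    R=cv2.Rodrigues(c['rvec'])[0];return -R.T@c['tvec'],R.T@np.array([p[0],p[1],1])
def at(n,uv,z):
    o,d=ray(n,uv);return (o+d*(z-o[2])/d[2])
def cr(u,v,f,x0,y0): return (u+.5)/f[0]-.5+x0,(v+.5)/f[1]-.5+y0
E
python3 - <<'E'
from h import *
A=lambda u,v:cr(u,v,(5.5,5.4),190,170)
B=lambda u,v:cr(u,v,(5.4,5.4),355,165)
def P(n,f,u,v,z): p=at('top',f(u,v),z);print(n,p.round(4)[:2]);return p[:2]
ang=lambda a:round(np.degrees(np.arctan2(a[1],a[0])),1)
d=P('dial',A,619,128,.032);s=P('stemend',A,640,213,.015);print('gauge +x yaw',ang(d-s))
P('knob',A,112,456,.06);a=P('p1',A,143,395,.018);b=P('p2',A,125,510,.018);print('valve',ang(a-b),(a+b)/2)
P('ring',A,120,200,.034);P('stub',A,108,196,.056)
P('plugbody',A,327,413,.014);a=P('s1',A,310,401,.014);b=P('s2',A,338,427,.014);print('plug +x',ang(a-b))
c=[P('corner',B,*q,.024) for q in((420,40),(60,195),(222,565),(582,400))]
m=np.mean(c,0);print('centre',m,'sides',[np.linalg.norm(c[i]-c[i-1]).round(3) for i in range(4)])
e1=(c[0]-c[1]+c[3]-c[2]);e1/=np.linalg.norm(e1);e2=(c[1]-c[2]+c[0]-c[3]);e2/=np.linalg.norm(e2);print('e1(right)',ang(e1),'e2(up)',ang(e2))
for n,sx,sy in(('valve',1,1),('holder',-1,1),('plug',-1,-1),('gauge',1,-1)):print(n,m+.0505*(sx*e1+sy*e2))
P('hpic',B,193,248,.009);P('vpic',B,368,170,.009);P('gdial',B,438,325,.009);P('plugbodypic',B,267,414,.009)
E
```

```text
dial [0.6172 0.105 ]
stemend [0.5743 0.0953]
gauge +x yaw 12.7
knob [0.4516 0.3549]
p1 [0.4817 0.3504]
p2 [0.4223 0.3591]
valve -8.4 [0.45203065 0.35474291]
ring [0.5825 0.3593]
stub [0.5828 0.3596]
plugbody [0.4717 0.2562]
s1 [0.478 0.265]
s2 [0.4645 0.2506]
plug +x 46.7
corner [ 0.6748 -0.2653]
corner [ 0.5951 -0.073 ]
corner [ 0.4032 -0.1524]
corner [ 0.4846 -0.3436]
centre [ 0.53942581 -0.2085769 ] sides [np.float64(0.206), np.float64(0.208), np.float64(0.208), np.float64(0.208)]
e1(right) -67.2 e2(up) 22.4
valve [ 0.60565511 -0.23586665]
holder [ 0.56655258 -0.14274312]
plug [ 0.4731965  -0.18128716]
gauge [ 0.51229904 -0.27441069]
hpic [ 0.5676 -0.1442]
vpic [ 0.6078 -0.2386]
gdial [ 0.5253 -0.273 ]
plugbodypic [ 0.4801 -0.1807]
```

arm_command([
  [[0.08, 0.17, 0], [0, 0, -0.05]],
  [[0.16, 0.34, 0], [0, 0, -0.1]],
  [[0.25, 0.5, 0], [0, 0, -0.13]],
  [[0.33, 0.67, 0], [0, 0, -0.13]],
  [[0.42, 0.83, 0], [0, 0, -0.13]],
], fingers=0, squeeze=40)

```text
time: 0.72
position: [0.3851, -0.3181, 0.2312]
tool_rot: [0.0, 0.994, 0.111, -0.0]
wrist_force: [0.7, -0.3, 0.1]
grip_width: 0.0855
gripper_force: 0.0
```

arm_command([
  [[0.08, 0.17, 0], [0, 0, 0]],
  [[0.16, 0.34, 0], [0, 0, 0]],
  [[0.25, 0.5, 0], [0, 0, 0]],
  [[0.33, 0.67, 0], [0, 0, 0]],
  [[0.42, 0.83, 0], [0, 0, 0]],
])

```text
time: 1.35
position: [0.5111, -0.0692, 0.2313]
tool_rot: [0.0, 0.994, 0.111, -0.0]
wrist_force: [0.3, -1.2, 0.6]
grip_width: 0.0855
gripper_force: 0.0
```

arm_command([
  [[0.09, 0.15, -0.08], [0, 0, 0]],
  [[0.18, 0.3, -0.17], [0, 0, 0]],
  [[0.27, 0.45, -0.26], [0, 0, 0]],
  [[0.353, 0.58, -0.35], [0, 0, 0]],
  [[0.353, 0.58, -0.44], [0, 0, 0]],
])

```text
time: 1.98
position: [0.6168, 0.1077, 0.0977]
tool_rot: [-0.001, 0.994, 0.114, -0.0]
wrist_force: [-0.8, -0.4, 0.1]
grip_width: 0.0856
gripper_force: 0.0
```

Run:
```python
from h import *
s=r.observe();print(s['position'],s['joints'])
t=cv2.cvtColor(r.capture('top'),cv2.COLOR_RGB2BGR);e=cv2.cvtColor(r.capture('side'),cv2.COLOR_RGB2BGR)
a=cv2.resize(t[150:250,250:360],None,fx=3.6,fy=4,interpolation=2)[:400,:396];b=cv2.resize(e[140:240,265:375],None,fx=3.6,fy=4,interpolation=2)
cv2.imwrite('pics/g1.png',np.hstack([a,b]))
```

```text
[0.6167589 0.1077179 0.0976905] [ 0.18279985  0.49898116 -0.55757887  1.58566016  0.27966674  1.13808595
 -1.7811417 ]
```

View pics/g1.png

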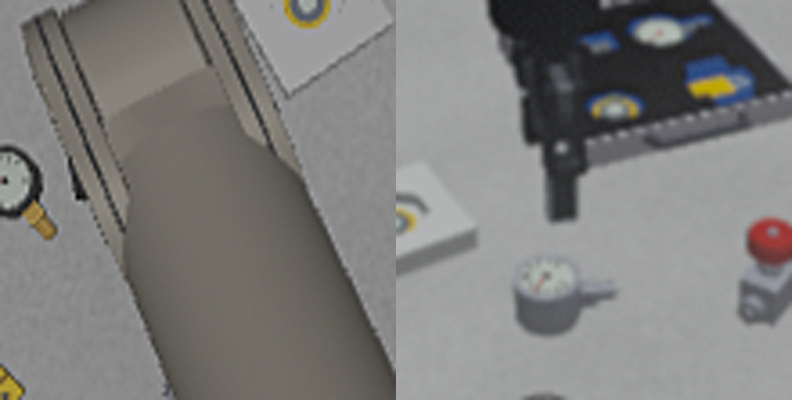

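arm_command([
  [[0, -0.005, -0.1], [0, 0, 0]],
  [[0, -0.008, -0.2], [0, 0, 0]],
  [[0, -0.008, -0.26], [0, 0, 0]],
  [[0, -0.008, -0.295], [0, 0, 0]],
  [[0, -0.008, -0.302], [0, 0, 0]],
])

```text
time: 2.7
position: [0.6168, 0.1006, 0.009]
tool_rot: [0.0, 0.994, 0.111, 0.0]
wrist_force: [0.5, -0.0, -0.3]
grip_width: 0.0854
gripper_force: 0.0
```

arm_command([
  [[0, 0, 0], [0, 0, 0]],
  [[0, 0, 0], [0, 0, 0]],
  [[0, 0, 0], [0, 0, 0]],
  [[0, 0, 0], [0, 0, 0]],
  [[0, 0, 0], [0, 0, 0]],
], fingers=1, squeeze=40)

```text
time: 3.32
position: [0.6173, 0.1011, 0.0099]
tool_rot: [-0.0, 0.994, 0.111, 0.001]
wrist_force: [-0.1, -0.1, 5.4]
grip_width: 0.0484
gripper_force: 41.2
```

arm_command([
  [[0, 0, 0.03], [0, 0, 0]],
  [[0, 0, 0.1], [0, 0, 0]],
  [[0, 0, 0.2], [0, 0, 0]],
  [[0, 0, 0.3], [0, 0, 0]],
  [[0, 0, 0.36], [0, 0, 0]],
])

```text
time: 3.95
position: [0.6174, 0.1008, 0.1196]
tool_rot: [0.0, 0.994, 0.111, 0.001]
wrist_force: [0.4, -0.5, -2.1]
grip_width: 0.0485
gripper_force: 41.7
```

Run:
```python
from h import *
s=r.observe();print(s['position'],s['grip_width'])
e=cv2.cvtColor(r.capture('side'),cv2.COLOR_RGB2BGR)
cv2.imwrite('pics/g2.png',cv2.resize(e[110:230,255:375],None,fx=4,fy=4,interpolation=2))
```

```text
[0.61735727 0.10084996 0.11956717] 0.04852584490989823
```

View pics/g2.png

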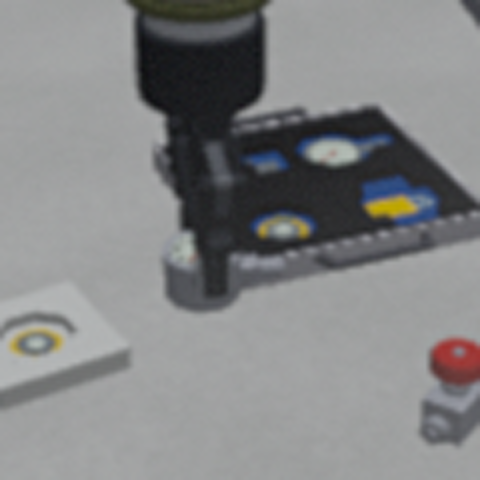

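Run:
```python
from h import *
C=lambda u,v:cr(u,v,(4,4),255,110)
def py(n,u,v,y):
    o,d=ray('side',C(u,v));print(n,(o+d*(y-o[1])/d[1]).round(4))
py('fingertip',215,298,.132);py('fingermid',215,260,.132)
py('case axis',201,287,.101);py('case bottom front',201,310,.126)
```

```text
fingertip [0.6096 0.132  0.1272]
fingermid [0.6091 0.132  0.1541]
case axis [0.6197 0.101  0.1153]
case bottom front [0.6187 0.126  0.1145]
```

arm_command([
  [[-0.02, -0.08, 0], [0, 0, 0.02]],
  [[-0.05, -0.22, 0], [0, 0, 0.04]],
  [[-0.09, -0.36, 0], [0, 0, 0.07]],
  [[-0.13, -0.5, 0], [0, 0, 0.09]],
  [[-0.16, -0.64, 0], [0, 0, 0.11]],
])

```text
time: 4.62
position: [0.5677, -0.0927, 0.1164]
tool_rot: [0.0, 0.98, 0.197, -0.0]
wrist_force: [1.0, -0.7, -1.3]
grip_width: 0.0486
gripper_force: 41.8
```

arm_command([
  [[-0.04, -0.14, 0], [0, 0, 0]],
  [[-0.08, -0.28, 0], [0, 0, 0]],
  [[-0.12, -0.42, 0], [0, 0, 0]],
  [[-0.14, -0.54, -0.07], [0, 0, 0]],
  [[-0.155, -0.603, -0.17], [0, 0, 0]],
])

```text
time: 5.25
position: [0.5215, -0.2751, 0.0655]
tool_rot: [0.001, 0.981, 0.195, 0.0]
wrist_force: [0.4, 0.2, -2.8]
grip_width: 0.0486
gripper_force: 41.8
```

Run:
```python
from h import *
s=r.observe();print(s['position'],s['tool_rot'],s['grip_width'],s['wrist_force'])
e=cv2.cvtColor(r.capture('side'),cv2.COLOR_RGB2BGR)
cv2.imwrite('pics/g3.png',cv2.resize(e[90:190,280:400],None,fx=5,fy=5,interpolation=2))
```

```text
[ 0.5215194  -0.27510706  0.06545285] [8.45813873e-04 9.80791940e-01 1.95054895e-01 2.09025348e-04] 0.048606507684630616 [ 0.44370325  0.15376619 -2.79363083]
```

View pics/g3.png

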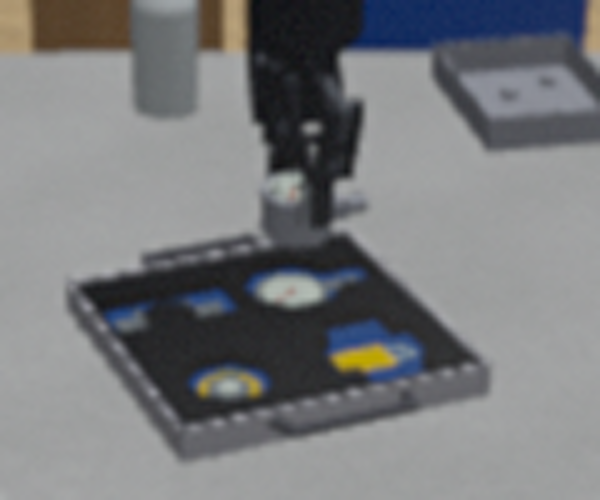

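arm_command([
  [[0.005, 0.01, -0.04], [0, 0, 0]],
  [[0.005, 0.01, -0.08], [0, 0, 0]],
  [[0.005, 0.01, -0.12], [0, 0, 0]],
  [[0.005, 0.01, -0.14], [0, 0, 0]],
  [[0.005, 0.01, -0.15], [0, 0, 0]],
])

```text
time: 5.92
position: [0.5237, -0.269, 0.0208]
tool_rot: [-0.0, 0.98, 0.197, -0.0]
wrist_force: [-10.5, 4.7, 24.5]
grip_width: 0.0486
gripper_force: 44.6
```

arm_command([
  [[0, 0, -0.003], [0, 0, 0]],
  [[0, 0, -0.006], [0, 0, 0]],
  [[0, 0, -0.009], [0, 0, 0]],
  [[0, 0, -0.012], [0, 0, 0]],
  [[0, 0, -0.012], [0, 0, 0]],
])

```text
time: 6.55
position: [0.524, -0.2692, 0.0207]
tool_rot: [0.001, 0.981, 0.196, -0.0]
wrist_force: [-16.4, 7.1, 35.2]
grip_width: 0.0486
gripper_force: 45.7
```

arm_command([
  [[0, 0, 0.03], [0, 0, 0]],
  [[0, 0, 0.06], [0, 0, 0]],
  [[0, 0, 0.08], [0, 0, 0]],
  [[0, 0, 0.08], [0, 0, 0]],
  [[0, 0, 0.08], [0, 0, 0]],
])

```text
time: 7.18
position: [0.5234, -0.2692, 0.0408]
tool_rot: [-0.0, 0.981, 0.196, -0.0]
wrist_force: [-0.1, 0.2, -1.9]
grip_width: 0.0485
gripper_force: 42.1
```

Run:
```python
from h import *
s=r.observe();print(s['position'],s['tool_rot'],s['grip_width'],s['wrist_force'])
e=cv2.cvtColor(r.capture('side'),cv2.COLOR_RGB2BGR);t=cv2.cvtColor(r.capture('top'),cv2.COLOR_RGB2BGR)
a=cv2.resize(e[110:180,300:380],None,fx=5,fy=5,interpolation=2);b=cv2.resize(t[180:250,390:470],None,fx=5,fy=5,interpolation=2)
cv2.imwrite('pics/g4.png',np.hstack([a,b]))
```

```text
[ 0.52341132 -0.26920966  0.04076987] [-1.26594592e-04  9.80528231e-01  1.96378033e-01 -2.02573890e-04] 0.04852073179173645 [-0.08542585  0.20193784 -1.88986828]
```

View pics/g4.png

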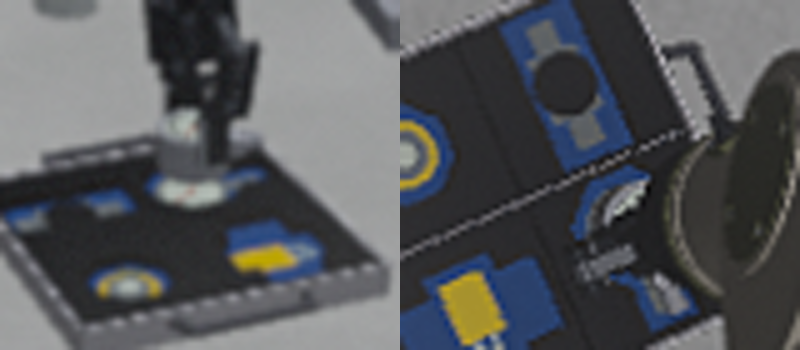

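Run:
```python
from h import *
C=lambda u,v:cr(u,v,(5,5),300,110)
T=lambda u,v:cr(u-400,v,(5,5),390,180)
def py(n,u,v,y):
    o,d=ray('side',C(u,v));print(n,(o+d*(y-o[1])/d[1]).round(4))
py('case axis',194,160,-.27);py('case bottom front',194,181,-.245);py('tip',215,166,-.24)
print('side dialpic',at('side',C(192,190),.010))
print('stem end top',at('top',T(680,306),.055),'case left edge dial',at('top',T(627,205),.068))
print('well left corner floor',at('top',T(575,213),.018),at('top',T(612,168),.018),at('top',T(655,165),.018))
```

```text
case axis [ 0.5236 -0.27    0.0388]
case bottom front [ 0.5243 -0.245   0.0359]
tip [ 0.5109 -0.24    0.0495]
side dialpic [ 0.52402174 -0.28169448  0.01      ]
stem end top [ 0.47973776 -0.28614254  0.055     ] case left edge dial [ 0.53474909 -0.25522144  0.068     ]
well left corner floor [ 0.53272059 -0.23902626  0.018     ] [ 0.55784866 -0.2611138   0.018     ] [ 0.5592058  -0.28587764  0.018     ]
```

arm_command([
  [[0, -0.004, -0.03], [0, 0, 0]],
  [[0, -0.004, -0.055], [0, 0, 0]],
  [[0, -0.004, -0.062], [0, 0, 0]],
  [[0, -0.004, -0.067], [0, 0, 0]],
  [[0, -0.004, -0.067], [0, 0, 0]],
])

```text
time: 7.9
position: [0.5238, -0.2704, 0.0212]
tool_rot: [0.0, 0.981, 0.196, 0.0]
wrist_force: [0.6, 0.4, -1.2]
grip_width: 0.0489
gripper_force: 42.2
```

Run:
```python
from h import *
s=r.observe();print(s['position'],s['wrist_force'],s['wrist_torque'])
e=cv2.cvtColor(r.capture('side'),cv2.COLOR_RGB2BGR);t=cv2.cvtColor(r.capture('top'),cv2.COLOR_RGB2BGR)
a=cv2.resize(e[110:180,300:380],None,fx=5,fy=5,interpolation=2);b=cv2.resize(t[180:250,390:470],None,fx=5,fy=5,interpolation=2)
cv2.imwrite('pics/g5.png',np.hstack([a,b]))
```

```text
[ 0.52377544 -0.27043663  0.02115417] [ 0.61465832  0.37077696 -1.19815429] [-0.03666714  0.00959268 -0.00292684]
```

View pics/g5.png

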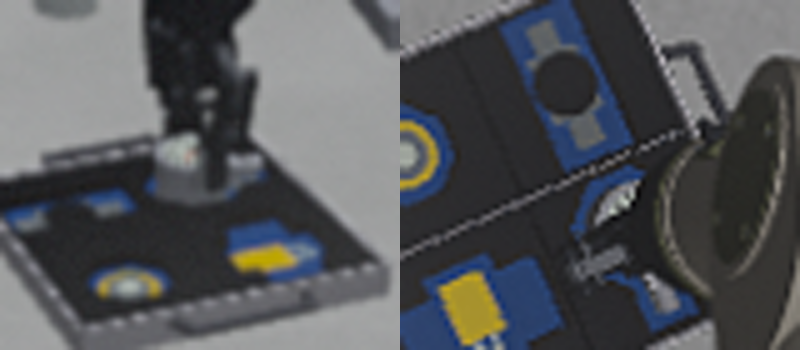

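arm_command([
  [[0, 0, -0.003], [0, 0, 0]],
  [[0, 0, -0.003], [0, 0, 0]],
  [[0, 0, -0.003], [0, 0, 0]],
  [[0, 0, -0.003], [0, 0, 0]],
  [[0, 0, -0.003], [0, 0, 0]],
])

```text
time: 8.62
position: [0.5239, -0.2706, 0.0209]
tool_rot: [0.0, 0.981, 0.196, 0.0]
wrist_force: [-2.8, 0.6, 5.3]
grip_width: 0.0487
gripper_force: 43.0
```

arm_command([
  [[0, 0, 0], [0, 0, 0]],
  [[0, 0, 0], [0, 0, 0]],
  [[0, 0, 0], [0, 0, 0]],
  [[0, 0, 0], [0, 0, 0]],
  [[0, 0, 0], [0, 0, 0]],
], fingers=0.26)

```text
time: 9.25
position: [0.5237, -0.2704, 0.0201]
tool_rot: [0.0, 0.981, 0.196, 0.0]
wrist_force: [-0.1, -0.1, -0.7]
grip_width: 0.0635
gripper_force: 0.0
```

arm_command([
  [[0, 0, 0.03], [0, 0, 0]],
  [[0, 0, 0.1], [0, 0, 0]],
  [[0, 0, 0.2], [0, 0, 0]],
  [[0, 0, 0.3], [0, 0, 0]],
  [[0, 0, 0.4], [0, 0, 0]],
])

```text
time: 9.88
position: [0.524, -0.2704, 0.143]
tool_rot: [0.001, 0.981, 0.197, 0.001]
wrist_force: [0.3, 0.3, 0.3]
grip_width: 0.0634
gripper_force: 0.0
```

arm_command([
  [[-0.016, 0.14, 0], [0, 0, 0.05]],
  [[-0.03, 0.28, 0], [0, 0, 0.1]],
  [[-0.05, 0.42, 0], [0, 0, 0.15]],
  [[-0.065, 0.56, 0], [0, 0, 0.2]],
  [[-0.08, 0.7, 0], [0, 0, 0.22]],
], fingers=0)

```text
time: 10.5
position: [0.4998, -0.0591, 0.1418]
tool_rot: [0.001, 0.932, 0.363, 0.001]
wrist_force: [-0.2, -0.2, 0.1]
grip_width: 0.0855
gripper_force: 0.0
```

arm_command([
  [[-0.016, 0.14, 0], [0, 0, 0.05]],
  [[-0.03, 0.28, 0], [0, 0, 0.1]],
  [[-0.05, 0.42, 0], [0, 0, 0.15]],
  [[-0.065, 0.56, 0], [0, 0, 0.2]],
  [[-0.08, 0.7, 0], [0, 0, 0.22]],
])

```text
time: 11.12
position: [0.4758, 0.1509, 0.1418]
tool_rot: [0.001, 0.856, 0.518, 0.001]
wrist_force: [0.8, 0.1, -0.2]
grip_width: 0.0853
gripper_force: 0.0
```

arm_command([
  [[-0.016, 0.14, 0], [0, 0, 0.05]],
  [[-0.03, 0.28, 0], [0, 0, 0.1]],
  [[-0.05, 0.42, 0], [0, 0, 0.15]],
  [[-0.065, 0.56, 0], [0, 0, 0.2]],
  [[-0.08, 0.68, 0], [0, 0, 0.215]],
])

```text
time: 11.75
position: [0.4517, 0.3552, 0.1418]
tool_rot: [0.0, 0.756, 0.654, 0.001]
wrist_force: [0.3, -1.0, -0.2]
grip_width: 0.0853
gripper_force: 0.0
```

arm_command([
  [[0, 0, -0.1], [0, 0, 0]],
  [[0, 0, -0.2], [0, 0, 0]],
  [[0, 0, -0.3], [0, 0, 0]],
  [[0, 0, -0.36], [0, 0, 0]],
  [[0, 0, -0.366], [0, 0, 0]],
])

```text
time: 12.38
position: [0.4516, 0.3533, 0.0303]
tool_rot: [0.0, 0.757, 0.653, -0.0]
wrist_force: [-0.4, 0.1, 0.6]
grip_width: 0.0853
gripper_force: 0.0
```

arm_command([
  [[0, 0, 0], [0, 0, 0]],
  [[0, 0, 0], [0, 0, 0]],
  [[0, 0, 0], [0, 0, 0]],
  [[0, 0, 0], [0, 0, 0]],
  [[0, 0, 0], [0, 0, 0]],
], fingers=1, squeeze=50)

```text
time: 13.0
position: [0.4522, 0.3539, 0.0313]
tool_rot: [0.0, 0.757, 0.653, 0.001]
wrist_force: [-0.8, -1.1, 5.9]
grip_width: 0.0369
gripper_force: 49.4
```

arm_command([
  [[0, 0, 0], [0, 0, 0]],
  [[0, 0, 0.05], [0, 0, 0]],
  [[0, 0, 0.15], [0, 0, 0]],
  [[0, 0, 0.25], [0, 0, 0]],
  [[0, 0, 0.33], [0, 0, 0]],
])

```text
time: 13.62
position: [0.4515, 0.3537, 0.1312]
tool_rot: [0.0, 0.757, 0.654, 0.0]
wrist_force: [-0.5, -0.8, -3.2]
grip_width: 0.0361
gripper_force: 50.6
```

Run:
```python
from h import *
s=r.observe();print(s['position'],s['grip_width'],s['wrist_force'])
e=cv2.cvtColor(r.capture('side'),cv2.COLOR_RGB2BGR);t=cv2.cvtColor(r.capture('top'),cv2.COLOR_RGB2BGR)
a=cv2.resize(e[180:300,310:430],None,fx=3.3,fy=3.3,interpolation=2);b=cv2.resize(t[165:285,355:475],None,fx=3.3,fy=3.3,interpolation=2)
cv2.imwrite('pics/v1.png',np.hstack([a,b]))
```

```text
[0.45154432 0.35367987 0.13123867] 0.03611586642679578 [-0.5052554  -0.79013355 -3.21180204]
```

View pics/v1.png

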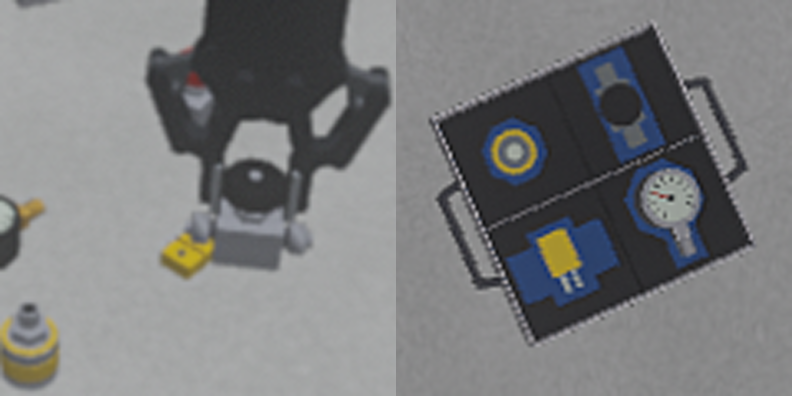

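arm_command([
  [[0.02, -0.08, 0], [0, 0, 0.02]],
  [[0.06, -0.22, 0], [0, 0, 0.04]],
  [[0.1, -0.37, 0], [0, 0, 0.07]],
  [[0.135, -0.52, 0], [0, 0, 0.1]],
  [[0.172, -0.66, 0], [0, 0, 0.115]],
])

```text
time: 14.35
position: [0.5029, 0.1536, 0.1285]
tool_rot: [-0.0, 0.695, 0.719, -0.001]
wrist_force: [1.0, -0.1, -2.6]
grip_width: 0.0365
gripper_force: 50.6
```

arm_command([
  [[0.035, -0.13, 0], [0, 0, 0.02]],
  [[0.07, -0.26, 0], [0, 0, 0.04]],
  [[0.1, -0.4, 0], [0, 0, 0.07]],
  [[0.135, -0.53, 0], [0, 0, 0.1]],
  [[0.172, -0.66, 0], [0, 0, 0.115]],
])

```text
time: 14.98
position: [0.5544, -0.0439, 0.1285]
tool_rot: [-0.0, 0.627, 0.779, -0.0]
wrist_force: [-0.2, -0.1, -2.5]
grip_width: 0.0365
gripper_force: 50.6
```

arm_command([
  [[0.035, -0.14, 0], [0, 0, 0.02]],
  [[0.07, -0.28, 0], [0, 0, 0.04]],
  [[0.11, -0.42, 0], [0, 0, 0.07]],
  [[0.14, -0.55, 0], [0, 0, 0.1]],
  [[0.172, -0.648, 0], [0, 0, 0.115]],
])

```text
time: 15.6
position: [0.6058, -0.239, 0.128]
tool_rot: [-0.001, 0.555, 0.832, -0.0]
wrist_force: [0.6, 0.6, -3.3]
grip_width: 0.0369
gripper_force: 50.6
```

arm_command([
  [[0, 0, -0.02], [0, 0, 0]],
  [[0, 0, -0.06], [0, 0, 0]],
  [[0, 0, -0.1], [0, 0, 0]],
  [[0, 0, -0.12], [0, 0, 0]],
  [[0, 0, -0.12], [0, 0, 0]],
])

```text
time: 16.23
position: [0.6062, -0.2364, 0.0928]
tool_rot: [-0.0, 0.554, 0.832, -0.0]
wrist_force: [-0.8, -0.2, -2.5]
grip_width: 0.0366
gripper_force: 50.7
```

Run:
```python
from h import *
s=r.observe();print(s['position'],s['tool_rot'],s['grip_width'],s['wrist_force'])
e=cv2.cvtColor(r.capture('side'),cv2.COLOR_RGB2BGR);t=cv2.cvtColor(r.capture('top'),cv2.COLOR_RGB2BGR)
a=cv2.resize(e[100:190,280:370],None,fx=4.4,fy=4.4,interpolation=2);b=cv2.resize(t[165:255,385:475],None,fx=4.4,fy=4.4,interpolation=2)
cv2.imwrite('pics/v2.png',np.hstack([a,b]))
```

```text
[ 0.60616931 -0.2363895   0.09277933] [-4.12064346e-04  5.54210572e-01  8.32376399e-01 -4.69553240e-05] 0.03657631904830424 [-0.83712045 -0.19821244 -2.48814914]
```

View pics/v2.png

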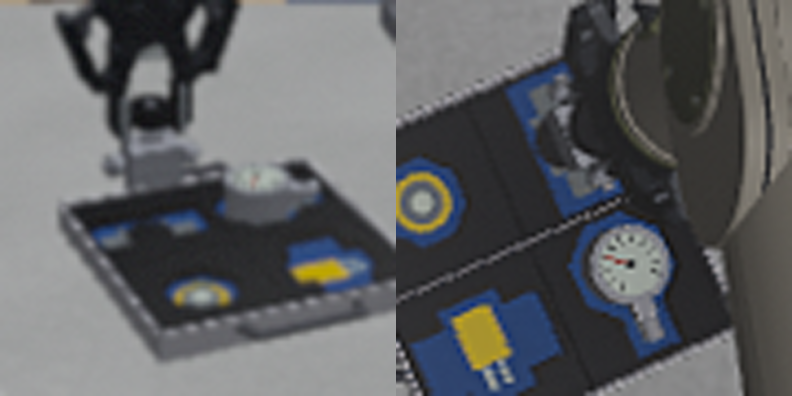

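arm_command([
  [[0, 0, -0.04], [0, 0, 0]],
  [[0, 0, -0.08], [0, 0, 0]],
  [[0, 0, -0.12], [0, 0, 0]],
  [[0, 0, -0.135], [0, 0, 0]],
  [[0, 0, -0.135], [0, 0, 0]],
])

```text
time: 16.95
position: [0.6063, -0.2367, 0.0524]
tool_rot: [-0.0, 0.554, 0.832, 0.0]
wrist_force: [0.7, -0.7, -2.4]
grip_width: 0.0367
gripper_force: 50.7
```

arm_command([
  [[0, 0, -0.004], [0, 0, 0]],
  [[0, 0, -0.008], [0, 0, 0]],
  [[0, 0, -0.012], [0, 0, 0]],
  [[0, 0, -0.015], [0, 0, 0]],
  [[0, 0, -0.015], [0, 0, 0]],
])

```text
time: 17.58
position: [0.6064, -0.2368, 0.0483]
tool_rot: [-0.0, 0.554, 0.832, 0.0]
wrist_force: [-0.5, 0.2, -2.9]
grip_width: 0.0368
gripper_force: 50.7
```

arm_command([
  [[0, 0, -0.003], [0, 0, 0]],
  [[0, 0, -0.005], [0, 0, 0]],
  [[0, 0, -0.008], [0, 0, 0]],
  [[0, 0, -0.01], [0, 0, 0]],
  [[0, 0, -0.01], [0, 0, 0]],
])

```text
time: 18.2
position: [0.6064, -0.2368, 0.0453]
tool_rot: [-0.0, 0.554, 0.832, 0.0]
wrist_force: [0.7, 0.9, -2.9]
grip_width: 0.0362
gripper_force: 50.7
```

arm_command([
  [[0, 0, -0.003], [0, 0, 0]],
  [[0, 0, -0.005], [0, 0, 0]],
  [[0, 0, -0.008], [0, 0, 0]],
  [[0, 0, -0.01], [0, 0, 0]],
  [[0, 0, -0.01], [0, 0, 0]],
])

```text
time: 18.82
position: [0.6065, -0.2369, 0.0425]
tool_rot: [0.0, 0.554, 0.832, 0.0]
wrist_force: [-1.3, -0.9, -0.6]
grip_width: 0.0363
gripper_force: 51.0
```

arm_command([
  [[0, 0, -0.003], [0, 0, 0]],
  [[0, 0, -0.005], [0, 0, 0]],
  [[0, 0, -0.005], [0, 0, 0]],
  [[0, 0, -0.005], [0, 0, 0]],
  [[0, 0, -0.005], [0, 0, 0]],
])

```text
time: 19.45
position: [0.6068, -0.237, 0.0423]
tool_rot: [0.001, 0.554, 0.832, -0.0]
wrist_force: [-4.7, 2.3, 10.6]
grip_width: 0.0362
gripper_force: 52.0
```

arm_command([
  [[0, 0, 0], [0, 0, 0]],
  [[0, 0, 0], [0, 0, 0]],
  [[0, 0, 0], [0, 0, 0]],
  [[0, 0, 0], [0, 0, 0]],
  [[0, 0, 0], [0, 0, 0]],
], fingers=0.3)

```text
time: 20.08
position: [0.6065, -0.2368, 0.0408]
tool_rot: [-0.0, 0.554, 0.832, 0.0]
wrist_force: [0.1, -0.1, -0.4]
grip_width: 0.0595
gripper_force: 0.0
```

arm_command([
  [[0, 0, 0.03], [0, 0, 0]],
  [[0, 0, 0.1], [0, 0, 0]],
  [[0, 0, 0.2], [0, 0, 0]],
  [[0, 0, 0.3], [0, 0, 0]],
  [[0, 0, 0.36], [0, 0, 0]],
])

```text
time: 20.7
position: [0.6073, -0.2369, 0.1519]
tool_rot: [0.001, 0.554, 0.832, 0.0]
wrist_force: [-1.0, -0.2, -0.3]
grip_width: 0.0598
gripper_force: 0.0
```

arm_command([
  [[-0.01, 0.15, 0], [0, 0, 0]],
  [[-0.015, 0.3, 0], [0, 0, 0]],
  [[-0.02, 0.46, 0], [0, 0, 0]],
  [[-0.025, 0.62, 0], [0, 0, 0]],
  [[-0.03, 0.78, 0], [0, 0, 0]],
], fingers=0)

```text
time: 21.32
position: [0.5972, -0.0014, 0.1495]
tool_rot: [0.0, 0.554, 0.832, 0.0]
wrist_force: [0.9, 0.3, 0.6]
grip_width: 0.0856
gripper_force: 0.0
```

arm_command([
  [[-0.005, 0.16, 0], [0, 0, 0]],
  [[-0.01, 0.32, 0], [0, 0, 0]],
  [[-0.015, 0.48, 0], [0, 0, 0]],
  [[-0.02, 0.63, 0], [0, 0, 0]],
  [[-0.025, 0.78, 0], [0, 0, 0]],
])

```text
time: 21.95
position: [0.5898, 0.2325, 0.1494]
tool_rot: [0.0, 0.555, 0.832, 0.0]
wrist_force: [1.0, 0.1, 0.0]
grip_width: 0.0853
gripper_force: 0.0
```

arm_command([
  [[-0.005, 0.12, 0], [0, 0, 0]],
  [[-0.01, 0.24, 0], [0, 0, 0]],
  [[-0.02, 0.35, -0.05], [0, 0, 0]],
  [[-0.025, 0.43, -0.12], [0, 0, 0]],
  [[-0.025, 0.43, -0.2], [0, 0, 0]],
])

```text
time: 22.58
position: [0.5813, 0.3627, 0.0887]
tool_rot: [-0.0, 0.553, 0.833, 0.001]
wrist_force: [-0.2, 0.1, 0.1]
grip_width: 0.0857
gripper_force: 0.0
```

arm_command([
  [[0.003, -0.005, -0.08], [0, 0, 0]],
  [[0.003, -0.005, -0.16], [0, 0, 0]],
  [[0.003, -0.005, -0.23], [0, 0, 0]],
  [[0.003, -0.005, -0.26], [0, 0, 0]],
  [[0.003, -0.005, -0.26], [0, 0, 0]],
])

```text
time: 23.2
position: [0.5832, 0.3585, 0.0104]
tool_rot: [-0.0, 0.554, 0.832, -0.0]
wrist_force: [-0.4, 0.4, 0.5]
grip_width: 0.0855
gripper_force: 0.0
```

Run:
```python
from h import *
s=r.observe();print(s['position'],s['wrist_force'])
e=cv2.cvtColor(r.capture('side'),cv2.COLOR_RGB2BGR);t=cv2.cvtColor(r.capture('top'),cv2.COLOR_RGB2BGR)
a=cv2.resize(e[220:320,260:360],None,fx=4,fy=4,interpolation=2);b=cv2.resize(t[165:265,375:475],None,fx=4,fy=4,interpolation=2)
cv2.imwrite('pics/h1.png',np.hstack([a,b]))
```

```text
[0.58320653 0.35851407 0.01039271] [-0.409042    0.36006585  0.52747216]
```

View pics/h1.png

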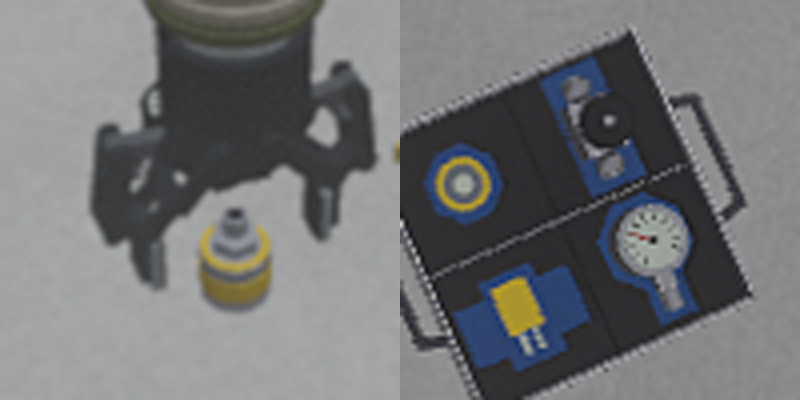

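arm_command([
  [[0, 0, -0.006], [0, 0, 0]],
  [[0, 0, -0.006], [0, 0, 0]],
  [[0, 0, -0.006], [0, 0, 0]],
  [[0, 0, -0.006], [0, 0, 0]],
  [[0, 0, -0.006], [0, 0, 0]],
], fingers=1, squeeze=55)

```text
time: 23.92
position: [0.5836, 0.3589, 0.0097]
tool_rot: [0.0, 0.554, 0.832, 0.0]
wrist_force: [-1.2, -2.0, 4.0]
grip_width: 0.0363
gripper_force: 55.5
```

arm_command([
  [[0, 0, 0], [0, 0, 0]],
  [[0, 0, 0.05], [0, 0, 0]],
  [[0, 0, 0.15], [0, 0, 0]],
  [[0, 0, 0.27], [0, 0, 0]],
  [[0, 0, 0.37], [0, 0, 0]],
])

```text
time: 24.55
position: [0.5832, 0.3587, 0.1218]
tool_rot: [0.0, 0.554, 0.832, 0.0]
wrist_force: [0.3, 0.4, -2.5]
grip_width: 0.0366
gripper_force: 55.4
```

arm_command([
  [[0, -0.06, 0], [0, 0, 0]],
  [[-0.005, -0.18, 0], [0, 0, 0]],
  [[-0.01, -0.32, 0], [0, 0, 0]],
  [[-0.015, -0.46, 0], [0, 0, 0]],
  [[-0.02, -0.6, 0], [0, 0, 0]],
])

```text
time: 25.18
position: [0.5764, 0.1754, 0.1185]
tool_rot: [-0.0, 0.555, 0.832, -0.001]
wrist_force: [1.2, -0.2, -2.9]
grip_width: 0.0364
gripper_force: 55.6
```

arm_command([
  [[-0.005, -0.14, 0], [0, 0, 0]],
  [[-0.008, -0.28, 0], [0, 0, 0]],
  [[-0.01, -0.42, 0], [0, 0, 0]],
  [[-0.015, -0.55, 0], [0, 0, 0]],
  [[-0.02, -0.67, 0], [0, 0, 0]],
])

```text
time: 25.8
position: [0.5698, -0.0254, 0.1186]
tool_rot: [-0.001, 0.555, 0.832, -0.001]
wrist_force: [-0.3, -0.1, -2.9]
grip_width: 0.0365
gripper_force: 55.6
```

arm_command([
  [[-0.005, -0.12, 0], [0, 0, 0]],
  [[-0.01, -0.24, 0], [0, 0, 0]],
  [[-0.012, -0.35, -0.06], [0, 0, 0]],
  [[-0.014, -0.403, -0.14], [0, 0, 0]],
  [[-0.014, -0.403, -0.2], [0, 0, 0]],
])

```text
time: 26.42
position: [0.5651, -0.1456, 0.0577]
tool_rot: [-0.001, 0.556, 0.831, -0.001]
wrist_force: [0.0, 0.3, -2.0]
grip_width: 0.0362
gripper_force: 55.6
```

arm_command([
  [[0.005, 0.003, 0], [0, 0, 0]],
  [[0.005, 0.003, -0.03], [0, 0, 0]],
  [[0.005, 0.003, -0.06], [0, 0, 0]],
  [[0.005, 0.003, -0.08], [0, 0, 0]],
  [[0.005, 0.003, -0.09], [0, 0, 0]],
])

```text
time: 27.05
position: [0.5685, -0.1422, 0.0327]
tool_rot: [-0.0, 0.554, 0.832, -0.0]
wrist_force: [-0.3, 0.3, -2.9]
grip_width: 0.0364
gripper_force: 55.5
```

arm_command([
  [[-0.004, -0.003, -0.008], [0, 0, 0]],
  [[-0.004, -0.003, -0.015], [0, 0, 0]],
  [[-0.004, -0.003, -0.022], [0, 0, 0]],
  [[-0.004, -0.003, -0.028], [0, 0, 0]],
  [[-0.004, -0.003, -0.028], [0, 0, 0]],
])

```text
time: 27.68
position: [0.5674, -0.1432, 0.0245]
tool_rot: [-0.0, 0.554, 0.832, 0.0]
wrist_force: [0.4, -0.4, -3.0]
grip_width: 0.0361
gripper_force: 55.5
```

arm_command([
  [[0, 0, -0.003], [0, 0, 0]],
  [[0, 0, -0.005], [0, 0, 0]],
  [[0, 0, -0.007], [0, 0, 0]],
  [[0, 0, -0.008], [0, 0, 0]],
  [[0, 0, -0.008], [0, 0, 0]],
])

```text
time: 28.3
position: [0.5674, -0.1432, 0.0222]
tool_rot: [-0.0, 0.554, 0.832, 0.0]
wrist_force: [-0.7, 0.1, -2.5]
grip_width: 0.0364
gripper_force: 55.5
```

arm_command([
  [[0, 0, -0.002], [0, 0, 0]],
  [[0, 0, -0.004], [0, 0, 0]],
  [[0, 0, -0.006], [0, 0, 0]],
  [[0, 0, -0.006], [0, 0, 0]],
  [[0, 0, -0.006], [0, 0, 0]],
])

```text
time: 28.92
position: [0.5674, -0.1433, 0.0206]
tool_rot: [0.0, 0.554, 0.832, -0.0]
wrist_force: [-2.6, 0.7, 3.0]
grip_width: 0.0364
gripper_force: 56.1
```

arm_command([
  [[0, 0, 0], [0, 0, 0]],
  [[0, 0, 0], [0, 0, 0]],
  [[0, 0, 0], [0, 0, 0]],
  [[0, 0, 0], [0, 0, 0]],
  [[0, 0, 0.01], [0, 0, 0]],
], fingers=0.37)

```text
time: 29.55
position: [0.5673, -0.1432, 0.0234]
tool_rot: [-0.0, 0.554, 0.832, 0.0]
wrist_force: [-0.4, 0.9, 0.7]
grip_width: 0.0537
gripper_force: 0.0
```

arm_command([
  [[0, 0, 0.03], [0, 0, 0]],
  [[0, 0, 0.1], [0, 0, 0]],
  [[0, 0, 0.2], [0, 0, 0]],
  [[0, 0, 0.3], [0, 0, 0]],
  [[0, 0, 0.36], [0, 0, 0]],
])

```text
time: 30.18
position: [0.5682, -0.1432, 0.1343]
tool_rot: [0.001, 0.554, 0.832, 0.0]
wrist_force: [-0.8, 0.3, -0.2]
grip_width: 0.0541
gripper_force: 0.0
```

arm_command([
  [[-0.03, 0.13, 0], [0, 0, -0.08]],
  [[-0.06, 0.26, 0], [0, 0, -0.16]],
  [[-0.1, 0.4, 0], [0, 0, -0.24]],
  [[-0.13, 0.53, 0], [0, 0, -0.32]],
  [[-0.16, 0.66, 0], [0, 0, -0.4]],
], fingers=0)

```text
time: 30.8
position: [0.519, 0.056, 0.132]
tool_rot: [0.0, 0.786, 0.619, 0.0]
wrist_force: [0.5, -0.7, 1.0]
grip_width: 0.0855
gripper_force: 0.0
```

arm_command([
  [[-0.04, 0.16, 0], [0, 0, -0.08]],
  [[-0.08, 0.32, 0], [0, 0, -0.16]],
  [[-0.12, 0.48, 0], [0, 0, -0.24]],
  [[-0.16, 0.62, 0], [0, 0, -0.3]],
  [[-0.162, 0.668, -0.1], [0, 0, -0.332]],
])

```text
time: 31.42
position: [0.4707, 0.2591, 0.1036]
tool_rot: [-0.0, 0.918, 0.398, 0.002]
wrist_force: [0.2, -0.3, 0.4]
grip_width: 0.0855
gripper_force: 0.0
```

Run:
```python
from h import *
s=r.observe();print(s['position'],s['tool_rot'],s['joints'])
e=cv2.cvtColor(r.capture('side'),cv2.COLOR_RGB2BGR);t=cv2.cvtColor(r.capture('top'),cv2.COLOR_RGB2BGR)
a=cv2.resize(e[180:280,320:420],None,fx=4,fy=4,interpolation=2);b=cv2.resize(t[165:265,365:465],None,fx=4,fy=4,interpolation=2)
cv2.imwrite('pics/p1.png',np.hstack([a,b]))
```

```text
[0.47072604 0.25914334 0.10360938] [-2.87364199e-04  9.17504332e-01  3.97718634e-01  2.36754761e-03] [ 0.14140227  0.37325188 -0.85573242  1.81191143  0.31580871  1.0944079
 -1.57897815]
```

View pics/p1.png

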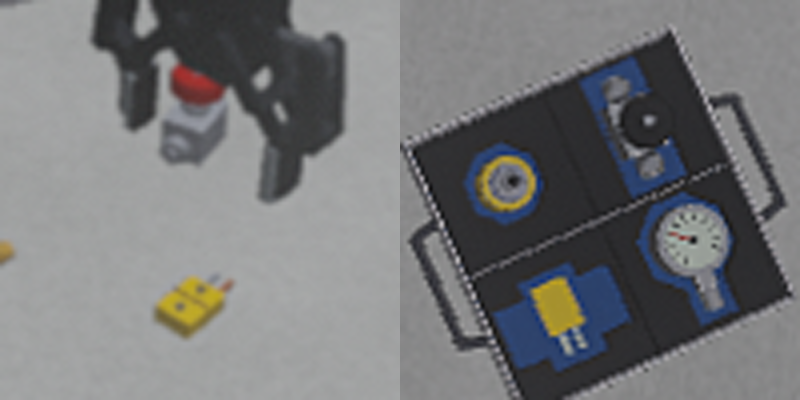

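arm_command([
  [[0, -0.004, -0.08], [0, 0, 0]],
  [[0, -0.004, -0.17], [0, 0, 0]],
  [[0, -0.004, -0.26], [0, 0, 0]],
  [[0, -0.004, -0.31], [0, 0, 0]],
  [[0, -0.004, -0.325], [0, 0, 0]],
])

```text
time: 32.15
position: [0.471, 0.2534, 0.004]
tool_rot: [0.0, 0.918, 0.397, -0.0]
wrist_force: [-0.4, 0.6, 0.6]
grip_width: 0.0855
gripper_force: 0.0
```

arm_command([
  [[0, 0.006, -0.01], [0, 0, 0]],
  [[0, 0.006, -0.01], [0, 0, 0]],
  [[0, 0.006, -0.01], [0, 0, 0]],
  [[0, 0.006, -0.01], [0, 0, 0]],
  [[0, 0.006, -0.01], [0, 0, 0]],
])

```text
time: 32.78
position: [0.4709, 0.2557, 0.0011]
tool_rot: [0.0, 0.918, 0.397, 0.0]
wrist_force: [-0.4, 0.3, 0.1]
grip_width: 0.0856
gripper_force: 0.0
```

arm_command([
  [[0, 0, 0], [0, 0, 0]],
  [[0, 0, 0], [0, 0, 0]],
  [[0, 0, 0], [0, 0, 0]],
  [[0, 0, 0], [0, 0, 0]],
  [[0, 0, 0], [0, 0, 0]],
], fingers=0.85, squeeze=30)

```text
time: 33.4
position: [0.471, 0.2558, 0.0011]
tool_rot: [0.0, 0.918, 0.397, 0.0]
wrist_force: [-0.0, -0.0, 2.1]
grip_width: 0.0249
gripper_force: 29.9
```

arm_command([
  [[0, 0, 0], [0, 0, 0]],
  [[0, 0, 0.05], [0, 0, 0]],
  [[0, 0, 0.15], [0, 0, 0]],
  [[0, 0, 0.25], [0, 0, 0]],
  [[0, 0, 0.33], [0, 0, 0]],
])

```text
time: 34.02
position: [0.471, 0.256, 0.102]
tool_rot: [0.0, 0.918, 0.397, 0.001]
wrist_force: [-0.9, -0.0, -0.5]
grip_width: 0.0248
gripper_force: 29.7
```

arm_command([
  [[0, -0.06, 0], [0, 0, -0.03]],
  [[0.005, -0.2, 0], [0, 0, -0.06]],
  [[0.008, -0.34, 0], [0, 0, -0.1]],
  [[0.01, -0.48, 0], [0, 0, -0.14]],
  [[0.012, -0.62, 0], [0, 0, -0.18]],
])

```text
time: 34.65
position: [0.4735, 0.067, 0.0993]
tool_rot: [0.0, 0.965, 0.261, -0.001]
wrist_force: [1.0, 0.1, -0.4]
grip_width: 0.0252
gripper_force: 29.7
```

arm_command([
  [[0, -0.14, 0], [0, 0, -0.03]],
  [[0.005, -0.28, 0], [0, 0, -0.06]],
  [[0.008, -0.42, 0], [0, 0, -0.089]],
  [[0.01, -0.55, 0], [0, 0, -0.089]],
  [[0.012, -0.67, 0], [0, 0, -0.089]],
])

```text
time: 35.28
position: [0.4766, -0.1336, 0.0993]
tool_rot: [-0.0, 0.981, 0.194, -0.001]
wrist_force: [0.1, 0.4, -0.3]
grip_width: 0.0251
gripper_force: 29.7
```

arm_command([
  [[0, -0.07, 0], [0, 0, 0]],
  [[0.004, -0.13, 0], [0, 0, 0]],
  [[0.004, -0.163, -0.05], [0, 0, 0]],
  [[0.004, -0.163, -0.13], [0, 0, 0]],
  [[0.004, -0.163, -0.18], [0, 0, 0]],
])

```text
time: 35.9
position: [0.4783, -0.1795, 0.0439]
tool_rot: [-0.001, 0.981, 0.196, -0.001]
wrist_force: [-0.4, 0.5, 0.3]
grip_width: 0.0253
gripper_force: 29.7
```

arm_command([
  [[0, 0, 0], [0, 0, 0]],
  [[0, 0, 0], [0, 0, 0]],
  [[0, 0, 0], [0, 0, 0]],
  [[0, 0, 0], [0, 0, 0]],
  [[0, 0, 0], [0, 0, 0]],
])

```text
time: 36.52
position: [0.4793, -0.1802, 0.0462]
tool_rot: [0.0, 0.981, 0.196, 0.0]
wrist_force: [0.1, 0.4, 1.0]
grip_width: 0.025
gripper_force: 29.7
```

arm_command([
  [[0, 0, -0.03], [0, 0, 0]],
  [[0, 0, -0.06], [0, 0, 0]],
  [[0, 0, -0.08], [0, 0, 0]],
  [[0, 0, -0.095], [0, 0, 0]],
  [[0, 0, -0.1], [0, 0, 0]],
])

```text
time: 37.15
position: [0.4791, -0.1801, 0.0156]
tool_rot: [-0.0, 0.981, 0.196, -0.0]
wrist_force: [0.6, -0.8, 0.7]
grip_width: 0.0253
gripper_force: 29.7
```

arm_command([
  [[0, 0, -0.002], [0, 0, 0]],
  [[0, 0, -0.004], [0, 0, 0]],
  [[0, 0, -0.006], [0, 0, 0]],
  [[0, 0, -0.009], [0, 0, 0]],
  [[0, 0, -0.009], [0, 0, 0]],
])

```text
time: 37.78
position: [0.4792, -0.1801, 0.0132]
tool_rot: [0.0, 0.981, 0.196, -0.0]
wrist_force: [-0.3, 0.2, 0.3]
grip_width: 0.025
gripper_force: 29.7
```

arm_command([
  [[0, 0, -0.002], [0, 0, 0]],
  [[0, 0, -0.004], [0, 0, 0]],
  [[0, 0, -0.006], [0, 0, 0]],
  [[0, 0, -0.006], [0, 0, 0]],
  [[0, 0, -0.006], [0, 0, 0]],
])

```text
time: 38.4
position: [0.4793, -0.1802, 0.012]
tool_rot: [0.0, 0.981, 0.196, -0.0]
wrist_force: [-3.4, 0.5, 8.9]
grip_width: 0.0251
gripper_force: 30.8
```

arm_command([
  [[0, 0, 0], [0, 0, 0]],
  [[0, 0, 0], [0, 0, 0]],
  [[0, 0, 0], [0, 0, 0]],
  [[0, 0, 0], [0, 0, 0]],
  [[0, 0, 0.005], [0, 0, 0]],
], fingers=0.53)

```text
time: 39.02
position: [0.4791, -0.1801, 0.0129]
tool_rot: [-0.0, 0.981, 0.196, -0.0]
wrist_force: [-0.2, -0.7, 0.7]
grip_width: 0.0401
gripper_force: 0.0
```

arm_command([
  [[0, 0, 0.03], [0, 0, 0]],
  [[0, 0, 0.1], [0, 0, 0]],
  [[0, 0, 0.25], [0, 0, 0]],
  [[0, 0, 0.4], [0, 0, 0]],
  [[0, 0, 0.5], [0, 0, 0]],
])

```text
time: 39.65
position: [0.4799, -0.1801, 0.1658]
tool_rot: [0.001, 0.981, 0.196, 0.001]
wrist_force: [0.5, -0.4, -0.8]
grip_width: 0.0404
gripper_force: 0.0
```

arm_command([
  [[0, 0.15, 0], [0, 0, 0]],
  [[0, 0.3, 0], [0, 0, 0]],
  [[0, 0.45, 0], [0, 0, 0]],
  [[0, 0.6, 0], [0, 0, 0]],
  [[0, 0.7, 0], [0, 0, 0]],
])

```text
time: 40.28
position: [0.4791, 0.0322, 0.1638]
tool_rot: [0.0, 0.98, 0.197, 0.0]
wrist_force: [0.9, -0.7, -0.6]
grip_width: 0.0402
gripper_force: 0.0
```

Run:
```python
from h import *
e=cv2.cvtColor(r.capture('side'),cv2.COLOR_RGB2BGR);t=cv2.cvtColor(r.capture('top'),cv2.COLOR_RGB2BGR)
a=cv2.resize(e[120:200,290:390],None,fx=4,fy=4,interpolation=2);b=cv2.resize(t[165:275,365:465],None,fx=4,fy=4,interpolation=2)
cv2.imwrite('pics/f.png',np.hstack([cv2.copyMakeBorder(a,0,120,0,0,0),b]))
```

```text
(no output)
```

View pics/f.png

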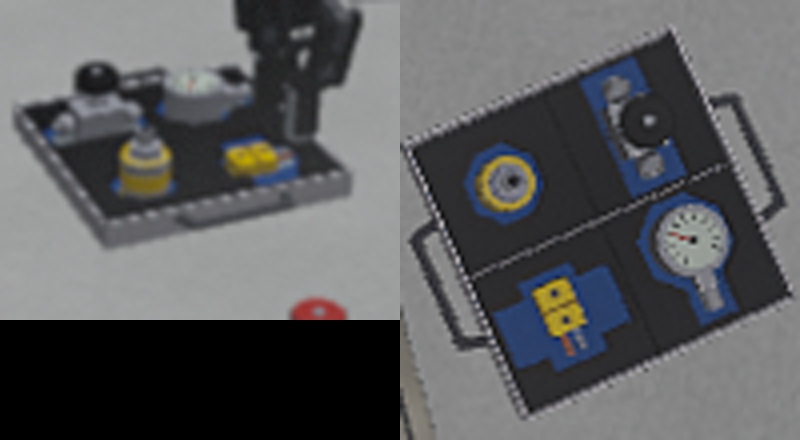

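All four fittings sit in their pockets in the right orientation, and the gripper is clear of them. I'll hand in.

```bash
python3 -c "
from plant import r
print(r.hand_in())"
```

```text
the job is handed in; nothing more can be done
None
```

The gauge, black-knobbed valve, holder and plug were each set down in their foam pockets, in that order, and the job was handed in at about 40 s; the red-knobbed valve and black-cased gauge were never touched.

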